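# Find the machine foot whose sole still grips

### The job

Two look-alike machine feet stand on the grey metal plate; the rubber sole of one has gone hard and slippery. Drag each foot, one after the other and without lifting it, about 6 cm across the plate and feel how hard it pulls. Then set the one that grips on the middle of the sloping steel ramp, where it must stay put; leave the slippery one on the plate and never let a foot slide down the ramp.

Things in the scene. Friction and masses are not known exactly. Their poses are not given: they have to be found in the camera images.
- foot_1: one of two machine feet that look alike, about 0.7 kg: steel flange, 56 mm diameter, on a rubber sole, flange top at 15 mm; upright steel boss, 24 mm diameter (cone at its root up to 20 mm), top at 55 mm. Origin: centre of underside; z up. The sound foot takes 3 to 5.5 N to drag, the slippery one under 0.6 N; drag it by the boss loosely between open fingers, as a tight grip blurs the feel
- foot_2: one of two machine feet that look alike, about 0.7 kg: steel flange, 56 mm diameter, on a rubber sole, flange top at 15 mm; upright steel boss, 24 mm diameter (cone at its root up to 20 mm), top at 55 mm. Origin: centre of underside; z up. The sound foot takes 3 to 5.5 N to drag, the slippery one under 0.6 N; drag it by the boss loosely between open fingers, as a tight grip blurs the feel
- test_plate: flat grey metal plate lying fixed on the bench, 180 x 280 x 12 mm (its x, y, z), with four small dark dots near its corners. Origin: centre of its underside, so its top is at 12 mm; the feet start 25 to 45 mm to the +x side of its middle (the side away from the robot) and 50 to 80 mm to either side in y, so there is room to draw them towards -x
- ramp_face (a point): middle of the pale bare sloping top of a fixed steel sine plate (ramp) beside the metal plate. The top is 150 mm (its x, up the slope) by 120 mm (its y), tilted 15 degrees, rising away from the robot; this point is about 53 mm above the bench. x runs up the slope, z square to the face. A dark stop bar, 8 mm high and wide, lies along the lower edge; its inner side is at x = -67 mm

How it is judged:
On the way, in this order (a step that is already met when the one before it is completed fails the run):
1. one foot has been dragged at least 35 mm across the plate, the gripper being at it, while the other still stands where it was (within 15 mm) ((((distance of foot_1 from where it was at the start of the episode above 0.035 m and z of foot_1 in the frame of test_plate below 0.015 m and contact force between foot_1 and test_plate above 0.5 N and distance between the grasp point and foot_1 below 0.08 m and linear speed of foot_1 above 0.004 m/s) and distance of foot_2 from where it was at the start of the episode below 0.015 m) or ((distance of foot_2 from where it was at the start of the episode above 0.035 m and z of foot_2 in the frame of test_plate below 0.015 m and contact force between foot_2 and test_plate above 0.5 N and distance between the grasp point and foot_2 below 0.08 m and linear speed of foot_2 above 0.004 m/s) and distance of foot_1 from where it was at the start of the episode below 0.015 m))), for 0.05 s.
2. the other foot has been dragged at least 35 mm across the plate too, both feet being still on the plate (((distance of foot_1 from where it was at the start of the episode above 0.035 m and z of foot_1 in the frame of test_plate below 0.015 m and contact force between foot_1 and test_plate above 0.5 N and distance between the grasp point and foot_1 below 0.08 m and linear speed of foot_1 above 0.004 m/s) or (distance of foot_2 from where it was at the start of the episode above 0.035 m and z of foot_2 in the frame of test_plate below 0.015 m and contact force between foot_2 and test_plate above 0.5 N and distance between the grasp point and foot_2 below 0.08 m and linear speed of foot_2 above 0.004 m/s)) and distance of each of foot_1, foot_2 from where it was at the start of the episode above 0.035 m and z of each of foot_1, foot_2 in the frame of test_plate below 0.015 m), for 0.05 s.
At the end, for the whole second after the job is handed in: the foot that grips stands flat (within 10 degrees) and at rest on the ramp, its centre within 25 mm of the middle along the slope and 30 mm across it (the slippery one cannot stay there); the other stands upright (within 10 degrees) and at rest, its centre over the metal plate (((x of foot_1 in the frame of ramp_face between -0.025 and 0.025 m and y of foot_1 in the frame of ramp_face between -0.03 and 0.03 m and z of foot_1 in the frame of ramp_face between -0.003 and 0.004 m and angle between the z axis of foot_1 and the z axis of ramp_face, either way round below 0.17 rad and angle between each of foot_1, foot_2's own z axis and vertical below 0.5 rad and linear speed of each of foot_1, foot_2 below 0.02 m/s and x of foot_2 in the frame of test_plate between -0.09 and 0.09 m and y of foot_2 in the frame of test_plate between -0.14 and 0.14 m and z of foot_2 in the frame of test_plate between 0.008 and 0.016 m and angle between the z axis of foot_2 and the z axis of test_plate, either way round below 0.17 rad) or (x of foot_2 in the frame of ramp_face between -0.025 and 0.025 m and y of foot_2 in the frame of ramp_face between -0.03 and 0.03 m and z of foot_2 in the frame of ramp_face between -0.003 and 0.004 m and angle between the z axis of foot_2 and the z axis of ramp_face, either way round below 0.17 rad and angle between each of foot_2, foot_1's own z axis and vertical below 0.5 rad and linear speed of each of foot_2, foot_1 below 0.02 m/s and x of foot_1 in the frame of test_plate between -0.09 and 0.09 m and y of foot_1 in the frame of test_plate between -0.14 and 0.14 m and z of foot_1 in the frame of test_plate between 0.008 and 0.016 m and angle between the z axis of foot_1 and the z axis of test_plate, either way round below 0.17 rad))); the robot touches nothing.
It fails at once if a foot is tipped over (more than 45 degrees) (angle between any of foot_1, foot_2's own z axis and vertical above 0.79 rad).
It fails at once if a foot slides down to the lower end of the ramp ((x of foot_1 in the frame of ramp_face between -0.075 and -0.033 m and y of foot_1 in the frame of ramp_face between -0.06 and 0.06 m and z of foot_1 in the frame of ramp_face between -0.01 and 0.006 m) or (x of foot_2 in the frame of ramp_face between -0.075 and -0.033 m and y of foot_2 in the frame of ramp_face between -0.06 and 0.06 m and z of foot_2 in the frame of ramp_face between -0.01 and 0.006 m)).
It also fails if it takes over 58 s, if anything falls off the work surface, if the arm or the gripper's body presses on something with over 40 N, if the wrist force passes 120 N, or if a joint passes its speed limit or range.

### The arm

A 7-joint arm with a two-finger parallel gripper is mounted at the origin on a cart in front of the work surface, level with it; the furniture and walls round the work are solid. World frame = base frame: x ahead of the robot, y to its left, z up, the work surface at z = 0. Lengths are in m, angles in rad, forces in N, time in s.
With the tool pointing down it reaches from about 0.4 to 0.85 m from the base axis. Payload 4.5 kg.
Tool frame: the origin (TCP) lies midway between the tips of the shut fingers; the grasp point (between the pads) lies 19 mm behind it; z points along the fingers, y is the direction in which the jaws open and shut (so a half turn about z gives the same grasp; the last joint's range is limited). The gripper opens to 88 mm and grips with 3 to 60 N. Pads are 18 mm wide; open, the fingers measure 123 mm over their backs; the gripper's body (75 mm by 187 mm) begins 45 mm behind the grasp point.
Start: joints at [-1.26, 0.689, -0.195, 1.565, 0.157, 0.902, -0.215], TCP at [0.171, 0.601, 0.239] pointing down, gripper open.
Joint ranges: [-3.01, 3.01], [-0.46, 2.08], [-1.47, 1.51], [0.13, 2.56], [-1, 4.14], [0.04, 2.09], [-2.66, 2.66]. Speed limits (rad/s): [2.57, 2.57, 3.14, 3.14, 3.14, 3.14, 3.14].

### API

Orientations are given as a unit quaternion [x, y, z, w].
In Python, from plant import r, viewer gives the robot as it stands.
- The arm moves only by the tool play_rows, never from a script. Its argument "commands" is a list of rows, each an object with "delta_rot": the turn, a rotation vector about the tool's x, y, z normalised to -1 to 1, where 1 is pi rad, a list of three; "travel": the shift along the tool's x, y, z normalised to -1 to 1, where 1 is 15 cm, a list of three; "gripper": the opening, from -1 (shut) to 1 (fully open). In form: [{"delta_rot": [wx, wy, wz], "travel": [x, y, z], "gripper": gripper}, ...]. A call has 1 to 12 rows; each row is the pose to reach, as a shift and turn from the pose commanded when the call began, along the tool's axes at that moment, turning the shorter way round; what a row does not reach only later rows make up. A row lasts 1/8 s, in which the tool goes at most 62.5 mm and 10.7 degrees, less where a joint would pass 70% of its speed; a pose out of reach is approached as far as the arm can. A call with a number of a shift or a turn outside -1 to 1 is refused whole. A call with a gripper value outside its range is refused whole. The fingers move at their own pace and stop on an object; "force" is the grip in N (left out, the last holds). Time passes only in rows, so rows that repeat a pose let the fingers close. It gives the time, the measured TCP pose, the force and the opening at its end, in the units of the state.
- r.get_state(): the state, without advancing time (a new reading comes with each control period).
- viewer.snapshot(name): name is "scene" or "side" or "wrist"; returns a dict with "color" (420x560x3 uint8, red, green, blue), "z_map" (420x560 float32, m along the optical axis (not along the pixel's ray), 0 where there is no reading), "fx", "fy", "cx", "cy" (pixels), "origin" and "attitude" of the camera in the world. Camera axes: x right, y up, looking along -z (the intrinsics and any distortion apply to the point x, -y, -z); pixel columns grow to the right and rows downward; lengths in m; the calibration is good to about 2 mm. A picture is of the moment at which its call begins.
- r.finish_job(): hands the job in, once; it reports no verdict.
Trained networks look in the newest picture that a camera, given by its name, has taken for a name from the list of things; names that differ only in an ending like _2 or _b are one class to them, and where a whole thing is asked for, a point or a joint stands for the part that bears it (a point fixed in the world has none). Each returns a list of dicts, best first, with "conf" (0 to 1); they miss things now and then, are a little off and sometimes report something else, mostly with a low value. They report only what shows in the picture. A call takes as long as a camera call.
- viewer.outline_of(camera, label): "pixels" (420x560 bool, what is visible of it) and "at" ([column, row] in pixels, amid what is visible of it).
- viewer.pinpoint(camera, label): "at" ([column, row] in pixels: a listed point, or the origin of a listed thing).
The state is a dict: "clock": time; "q": joint angles; "qd": joint speeds; "joint_torque": joint torques, N m; "tool_pos": TCP position; "eef_rot": TCP orientation; "contact_force": force on the tool from outside, world axes, zero at the start; "moment": the same for the moment, N m; "opening": opening from 0.0 (shut) to 1.0 (fully open).
Only numpy, scipy, OpenCV 4.12 (cv2) and the standard library are available. Lean on these libraries where they do the work, as an engineer would, in place of code of your own. Each camera call takes 0.05 s, during which the arm holds its last target. There are 200 camera calls.

## Working session

There is one attempt and no reset: what is moved stays moved. The work goes in short steps, Python scripts to look and compute and a tool call to move; the robot and the scene stay as the last step left them, time stands still between calls to the robot, and variables do not carry over. Pictures are saved under pics/ and viewed, about 8 in all and at most 12, crops included, and the job is handed in when it is done.

Besides the shell and the picture viewer there is one more tool, called after "Emit:" as a command line: name --argument value ..., lists and objects as JSON in quotes. play_rows: Moves the arm, as the interface text tells. Its arguments: {"type":"object","properties":{"commands":{"type":"array","items":{"type":"object","properties":{"delta_rot":{"type":"array","items":{"type":"number","minimum":-1,"maximum":1}},"travel":{"type":"array","items":{"type":"number","minimum":-1,"maximum":1}},"gripper":{"type":"number"}}}},"force":{"type":"number"}},"required":["commands"]}

```bash
mkdir -p pics; cat > h.py <<'E'
import numpy as np, cv2
from scipy.spatial.transform import Rotation as R
from plant import r, viewer
def rot(a):
    a=np.array(a,float)
    return a if a.shape==(3,3) else R.from_quat(a).as_matrix()
def cloud(s):
    z=s["z_map"]; v,u=np.mgrid[:z.shape[0],:z.shape[1]]
    P=np.stack([(u-s["cx"])/s["fx"]*z,-(v-s["cy"])/s["fy"]*z,-z],-1)
    W=P@rot(s["attitude"]).T+np.array(s["origin"])
    W[z==0]=np.nan
    return W
def save(s,n): cv2.imwrite("pics/"+n+".png",s["color"][:,:,::-1])
E
python3 - <<'E'
from h import *
print(r.get_state())
for c in("scene","side"):
    s=viewer.snapshot(c); save(s,c+"0"); W=cloud(s); print(c,[k for k in s],s["origin"],s["attitude"])
    for l in("foot_1","test_plate","ramp_face"):
        for d in viewer.outline_of(c,l):
            m=d["pixels"]; p=W[m]; p=p[~np.isnan(p[:,0])]
            print(l,d["conf"],d["at"],m.sum(),np.nanmedian(p,0).round(3) if len(p) else 0,p.min(0).round(3),p.max(0).round(3))
        for d in viewer.pinpoint(c,l): 
            u,v=np.round(d["at"]).astype(int); print(" pin",l,d["conf"],d["at"],W[v,u].round(3))
E
```

```text
{'clock': 0.0, 'q': array([-1.26019163,  0.68996141, -0.19451581,  1.56630761,  0.15729514,
        0.90244726, -0.21508348]), 'qd': array([-8.11894814e-04, -5.40478298e-04,  8.57058082e-04,  1.16310589e-04,
        8.60191724e-06, -1.09565026e-03,  1.25337771e-03]), 'joint_torque': array([ 1.44397873e-04, -5.27559972e+01, -1.26691114e+00, -1.53425592e+01,
       -5.25930827e-02,  6.50520204e-03,  1.72060008e-04]), 'tool_pos': array([0.17068066, 0.60062293, 0.23793384]), 'eef_rot': array([ 1.37913905e-01,  9.90443842e-01, -8.64381261e-04, -6.25456814e-05]), 'contact_force': array([-0.09732413, -0.59447479,  0.3458461 ]), 'moment': array([-0.00294252,  0.0386331 ,  0.00346573]), 'opening': 0.9982894606091613}
scene ['color', 'z_map', 'fx', 'fy', 'cx', 'cy', 'origin', 'attitude'] [ 0.07233133 -0.53129138  0.67082956] [ 0.34674532 -0.15016736 -0.38341943  0.84273779]
foot_1 0.73 [241.1, 195.6] 503 [ 0.508 -0.015  0.025] [ 0.488 -0.035  0.007] [0.556 0.038 0.066]
foot_1 0.62 [274.9, 228.7] 551 [ 0.476 -0.144  0.026] [ 0.456 -0.164  0.007] [ 0.511 -0.11   0.066]
foot_1 0.22 [395.9, 276.9]
[... 492 characters left out ...]
-0.387  0.051]
side ['color', 'z_map', 'fx', 'fy', 'cx', 'cy', 'origin', 'attitude'] [ 0.09333369 -0.80912098  0.60700039] [ 0.45707555 -0.13297563 -0.24818858  0.8436835 ]
foot_1 0.78 [245.7, 206.7] 355 [ 0.512 -0.019  0.028] [ 0.49  -0.039 -0.003] [0.585 0.097 0.069]
 pin foot_1 0.88 [246.0, 212.1] [ 0.512 -0.033  0.027]
 pin foot_1 0.62 [261.0, 239.4] [ 0.483 -0.156  0.028]
test_plate 0.8 [233.1, 235.4] 4190 [ 0.444 -0.09   0.011] [ 0.352 -0.217 -0.004] [0.59  0.11  0.068]
 pin test_plate 0.57 [236.4, 230.9] [ 0.457 -0.077  0.013]
ramp_face 0.6 [343.6, 286.6] 4715 [ 0.527 -0.407  0.047] [ 0.45  -0.471 -0.001] [ 0.635 -0.319  0.074]
 pin ramp_face 0.74 [341.1, 280.8] [ 0.53  -0.387  0.05 ]
```

```bash
python3 - <<'E'
from h import *
ws=[]
for c in("scene","side"):
    s=viewer.snapshot(c); W=cloud(s).reshape(-1,3); W=W[~np.isnan(W[:,0])]
    for n,x,y in(("A",.51,-.02),("B",.478,-.148)):
        m=(np.hypot(W[:,0]-x,W[:,1]-y)<.045)
        t=W[m&(W[:,2]>.061)&(W[:,2]<.073)]
        print(c,n,len(t),t.mean(0).round(4),t.min(0).round(3),t.max(0).round(3))
    # ramp plane fit
    m=(abs(W[:,0]-.535)<.05)&(abs(W[:,1]+.39)<.04)&(W[:,2]>.025)
    p=W[m]; A=np.c_[p[:,:2],np.ones(len(p))]; k=np.linalg.lstsq(A,p[:,2],rcond=None)[0]
    print("ramp",len(p),k,"tilt",np.degrees(np.arctan(np.hypot(k[0],k[1]))),"yaw",np.degrees(np.arctan2(k[1],k[0])))
    g=(abs(W[:,2]-W[:,:2]@k[:2]-k[2])<.004)&(abs(W[:,0]-.54)<.13)&(abs(W[:,1]+.39)<.1)&(W[:,2]>.02)
    rc=cv2.minAreaRect(W[g][:,:2].astype(np.float32)); print(rc, "z at centre",np.dot(k,[*rc[0],1]))
    m=(abs(W[:,2]-.012)<.004)&(W[:,0]<.62)&(W[:,0]>.33)&(abs(W[:,1]+.07)<.2)
    rc=cv2.minAreaRect(W[m][:,:2].astype(np.float32)); print("plate",rc)
s=viewer.snapshot("scene"); cv2.imwrite("pics/a.png",cv2.resize(s["color"][130:370,120:500,::-1],None,fx=2,fy=2))
E
```

```text
scene A 66 [ 0.5151 -0.0083  0.0634] [ 0.503 -0.019  0.061] [0.526 0.004 0.066]
scene B 84 [ 0.4839 -0.1364  0.0632] [ 0.473 -0.148  0.061] [ 0.497 -0.125  0.066]
ramp 2405 [ 0.25768213  0.06792164 -0.06188048] tilt 14.921615955977785 yaw 14.766550205039213
((0.534577488899231, -0.392439603805542), (0.14709338545799255, 0.12018807232379913), 14.98569107055664) z at centre 0.04921544073880767
plate ((0.46360212564468384, -0.06114882230758667), (0.28032344579696655, 0.18005765974521637), 78.97576141357422)
side A 45 [ 0.5165 -0.0118  0.0654] [ 0.506 -0.022  0.061] [0.529 0.003 0.068]
side B 56 [ 0.4852 -0.1403  0.0657] [ 0.476 -0.15   0.062] [ 0.497 -0.126  0.068]
ramp 1725 [ 0.25849801  0.06777172 -0.05977473] tilt 14.961782188634105 yaw 14.690883523751145
((0.5362590551376343, -0.3946670889854431), (0.14816199243068695, 0.12141133099794388), 15.14962387084961) z at centre 0.05209989716123903
plate ((0.49996864795684814, -0.07550470530986786), (0.2966310679912567, 0.2510177195072174), 78.86143493652344)
```

View pics/a.png

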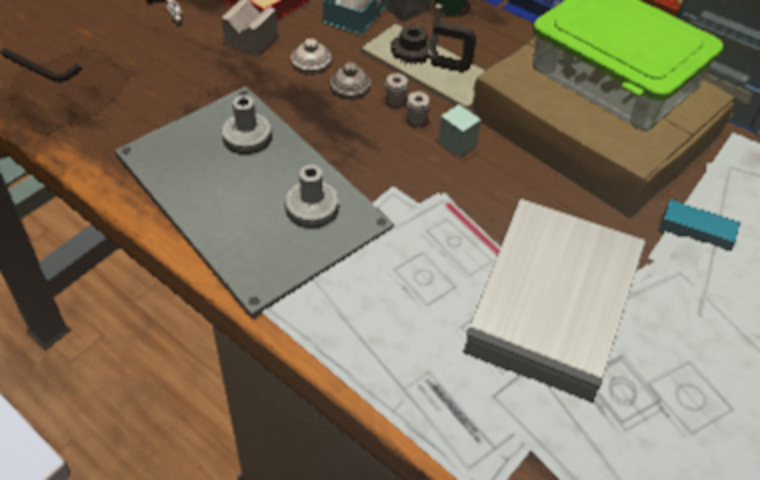

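```bash
cat >> h.py <<'E'
def tool(yaw_deg,tilt=None):
    "tool pointing down, jaw axis y at yaw_deg; tilt: world rotation vector (deg) applied after"
    c=np.radians(yaw_deg); y=np.array([np.cos(c),np.sin(c),0]); z=np.array([0,0,-1.])
    M=np.c_[np.cross(y,z),y,z]
    return M if tilt is None else R.from_rotvec(np.radians(tilt)).as_matrix()@M
def cmd(p,M,p0=None,M0=None):
    st=r.get_state()
    p0=st["tool_pos"] if p0 is None else p0; M0=rot(st["eef_rot"]) if M0 is None else M0
    return (M0.T@(np.array(p)-p0)/.15).round(3), (R.from_matrix(M0.T@M).as_rotvec()/np.pi).round(4)
E
python3 - <<'E'
from h import *
st=r.get_state(); p0=st["tool_pos"]; M0=rot(st["eef_rot"]); y0=np.degrees(np.arctan2(M0[1,1],M0[0,1])); print(y0)
T=np.array([.516,-.010,.16]); a,b=p0,M0
for i in range(1,5):
    p=p0+(T-p0)*i/4; M=tool(y0+(-11-y0)*i/4); print(*cmd(p,M,a,b)); a,b=p,M
E
```

```text
74.1428481065086
[-0.832 -0.823  0.131] [ 0.     -0.      0.1183]
[-1.074 -0.465  0.131] [0.     0.     0.1183]
[-1.169 -0.043  0.131] [0.     0.     0.1183]
[-1.105  0.384  0.131] [0.     0.     0.1183]
```

Emit:
play_rows --commands '[{"delta_rot": [0, 0, 0.06], "travel": [-0.3, -0.3, 0], "gripper": 1}, {"delta_rot": [0, 0, 0.12], "travel": [-0.6, -0.6, 0], "gripper": 1}, {"delta_rot": [0, 0, 0.18], "travel": [-0.9, -0.9, 0], "gripper": 1}, {"delta_rot": [0, 0, 0.18], "travel": [-0.95, -0.95, 0], "gripper": 1}]'

```text
clock: 1.35
tool_pos: [0.2714, 0.4209, 0.239]
eef_rot: [0.412, 0.911, -0.001, 0.001]
contact_force: [-0.2, 0.8, 0.5]
opening: 1.002
```

```bash
python3 - <<'E'
from h import *
st=r.get_state(); p0=st["tool_pos"]; M0=rot(st["eef_rot"]); y0=np.degrees(np.arctan2(M0[1,1],M0[0,1])); print(y0,p0,st["q"].round(2))
T=np.array([.516,-.010,.16]); a,b=p0,M0
for i in range(1,4):
    p=p0+(T-p0)*i/3; M=tool(y0+(-11-y0)*i/3); print(*cmd(p,M,a,b)); a,b=p,M
E
```

```text
41.34115118915925 [0.27143793 0.42089439 0.23897831] [-1.06  0.53 -0.05  1.94  0.05  0.68 -0.42]
[-1.077 -0.224  0.179] [-0.0001  0.001   0.0969]
[-1.096  0.109  0.176] [0.     0.     0.0969]
[-1.013  0.433  0.176] [0.     0.     0.0969]
```

Emit:
play_rows --commands '[{"delta_rot": [0, 0, 0.05], "travel": [-0.35, -0.07, 0.05], "gripper": 1}, {"delta_rot": [0, 0, 0.1], "travel": [-0.7, -0.15, 0.1], "gripper": 1}, {"delta_rot": [0, 0, 0.1], "travel": [-1, -0.22, 0.18], "gripper": 1}, {"delta_rot": [0, 0, 0.1], "travel": [-1, -0.22, 0.18], "gripper": 1}]'

```text
clock: 1.85
tool_pos: [0.3454, 0.2886, 0.2112]
eef_rot: [0.548, 0.836, -0.001, 0.0]
contact_force: [0.2, 0.5, -1.3]
opening: 1.002
```

Emit:
play_rows --commands '[{"delta_rot": [0, 0, 0.05], "travel": [-0.35, 0.03, 0.05], "gripper": 1}, {"delta_rot": [0, 0, 0.1], "travel": [-0.7, 0.06, 0.1], "gripper": 1}, {"delta_rot": [0, 0, 0.1], "travel": [-1, 0.1, 0.18], "gripper": 1}, {"delta_rot": [0, 0, 0.1], "travel": [-1, 0.1, 0.18], "gripper": 1}]'

```text
clock: 2.35
tool_pos: [0.42, 0.1587, 0.1843]
eef_rot: [0.672, 0.74, 0.0, 0.0]
contact_force: [-0.6, 1.3, -0.1]
opening: 1.001
```

```bash
python3 - <<'E'
from h import *
st=r.get_state(); print(st["tool_pos"],st["q"].round(2)); print(*cmd([.50,-.010,.17],tool(-11)))
E
```

```text
[0.41996251 0.15868273 0.18432595] [-0.5   0.57  0.05  2.14 -0.06  0.43 -0.3 ]
[-1.171  0.423  0.096] [0.0002 0.0001 0.0918]
```

Emit:
play_rows --commands '[{"delta_rot": [0, 0, 0.05], "travel": [-0.35, 0.12, 0.03], "gripper": 1}, {"delta_rot": [0, 0, 0.092], "travel": [-0.7, 0.25, 0.06], "gripper": 1}, {"delta_rot": [0, 0, 0.092], "travel": [-1, 0.42, 0.09], "gripper": 1}, {"delta_rot": [0, 0, 0.092], "travel": [-1, 0.42, 0.09], "gripper": 1}]'

```text
clock: 2.85
tool_pos: [0.4989, 0.0158, 0.1714]
eef_rot: [0.772, 0.636, 0.001, 0.001]
contact_force: [-0.4, 0.9, 0.2]
opening: 0.995
```

```bash
cat > look.py <<'E'
from h import *
import sys
s=viewer.snapshot("wrist"); save(s,sys.argv[1]); W=cloud(s)
st=r.get_state(); print(st["tool_pos"].round(4),st["contact_force"].round(2),s["origin"])
for d in viewer.outline_of("wrist","foot_1"):
    p=W[d["pixels"]]; p=p[~np.isnan(p[:,0])]
    if len(p)==0: continue
    zt=np.percentile(p[:,2],98); t=p[(p[:,2]>zt-.004)]
    (cx,cy),rad=cv2.minEnclosingCircle(t[:,:2].astype(np.float32))
    f=p[abs(p[:,2]-zt+.040)<.004]; fc=cv2.minEnclosingCircle(f[:,:2].astype(np.float32)) if len(f) else None
    print(d["conf"],d["at"],"ztop",zt.round(4),"boss",t.mean(0).round(4),(round(cx,4),round(cy,4)),round(rad,4),"flange",fc)
E
python3 look.py w1; python3 - <<'E'
from h import *
print(*cmd([.516,-.010,.16],tool(-11)))
E
```

```text
[0.4973 0.0183 0.1713] [-0.07 -0.43  0.42] [0.51133362 0.086558   0.31763323]
0.87 [295.0, 341.4] ztop 0.0683 boss [ 0.4863 -0.134   0.0674] (0.494, -0.0529) 0.0945 flange ((0.48354464769363403, -0.15027078986167908), 0.022151365876197815)
0.81 [301.4, 212.7] ztop 0.068 boss [ 0.5173 -0.0065  0.0671] (0.5171, -0.0069) 0.012 flange ((0.517375648021698, -0.00716772023588419), 0.027938200160861015)
[-0.17   0.166  0.075] [-0.     -0.0006  0.002 ]
```

View pics/w1.png

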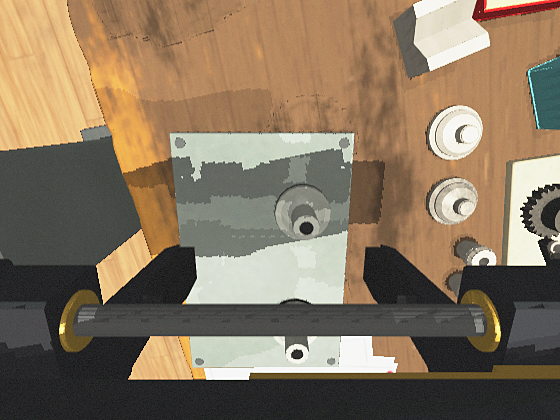

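```bash
python3 - <<'E'
from h import *
print(*cmd([.5172,-.0070,.034],tool(-11))); print(r.get_state()["tool_pos"])
E
```

```text
[-0.151  0.17   0.915] [-0.     -0.0006  0.002 ]
[0.49628772 0.01964425 0.17123542]
```

Emit:
play_rows --commands '[{"delta_rot": [0, 0, 0.002], "travel": [-0.15, 0.17, 0.1], "gripper": -0.1}, {"delta_rot": [0, 0, 0.002], "travel": [-0.15, 0.17, 0.3], "gripper": -0.1}, {"delta_rot": [0, 0, 0.002], "travel": [-0.15, 0.17, 0.5], "gripper": -0.1}, {"delta_rot": [0, 0, 0.002], "travel": [-0.15, 0.17, 0.5], "gripper": -0.1}, {"delta_rot": [0, 0, 0.002], "travel": [-0.15, 0.17, 0.5], "gripper": -0.1}]'

```text
clock: 3.58
tool_pos: [0.5171, -0.0079, 0.0971]
eef_rot: [0.772, 0.636, 0.001, -0.0]
contact_force: [0.1, 0.5, 0.4]
opening: 0.458
```

```bash
python3 - <<'E'
from h import *
print(*cmd([.5172,-.0070,.034],tool(-11))); s=r.get_state();print(s["tool_pos"],s["opening"])
E
```

```text
[ 0.006 -0.     0.42 ] [ 0.0002 -0.0004 -0.0001]
[ 0.51705885 -0.0079005   0.09706981] 0.4582833368731884
```

Emit:
play_rows --commands '[{"delta_rot": [0, 0, 0], "travel": [0.006, 0, 0.15], "gripper": -0.1}, {"delta_rot": [0, 0, 0], "travel": [0.006, 0, 0.3], "gripper": -0.1}, {"delta_rot": [0, 0, 0], "travel": [0.006, 0, 0.42], "gripper": -0.1}, {"delta_rot": [0, 0, 0], "travel": [0.006, 0, 0.42], "gripper": -0.1}, {"delta_rot": [0, 0, 0], "travel": [0.006, 0, 0.42], "gripper": -0.1}]'

```text
clock: 4.2
tool_pos: [0.5174, -0.0088, 0.0339]
eef_rot: [0.773, 0.635, 0.0, 0.0]
contact_force: [0.3, 0.5, -0.4]
opening: 0.451
```

Emit:
play_rows --commands '[{"delta_rot": [0, 0, 0], "travel": [0, -0.02, 0], "gripper": -0.1}, {"delta_rot": [0, 0, 0], "travel": [0, -0.04, 0], "gripper": -0.1}, {"delta_rot": [0, 0, 0], "travel": [0, -0.06, 0], "gripper": -0.1}, {"delta_rot": [0, 0, 0], "travel": [0, -0.08, 0], "gripper": -0.1}, {"delta_rot": [0, 0, 0], "travel": [0, -0.1, 0], "gripper": -0.1}, {"delta_rot": [0, 0, 0], "travel": [0, -0.12, 0], "gripper": -0.1}, {"delta_rot": [0, 0, 0], "travel": [0, -0.14, 0], "gripper": -0.1}, {"delta_rot": [0, 0, 0], "travel": [0, -0.16, 0], "gripper": -0.1}]'

```text
clock: 5.2
tool_pos: [0.4933, -0.0042, 0.0332]
eef_rot: [0.773, 0.635, 0.0, 0.0]
contact_force: [1.2, 0.5, 1.4]
opening: 0.449
```

Emit:
play_rows --commands '[{"delta_rot": [0, 0, 0], "travel": [0, -0.02, 0], "gripper": -0.1}, {"delta_rot": [0, 0, 0], "travel": [0, -0.04, 0], "gripper": -0.1}, {"delta_rot": [0, 0, 0], "travel": [0, -0.06, 0], "gripper": -0.1}, {"delta_rot": [0, 0, 0], "travel": [0, -0.08, 0], "gripper": -0.1}, {"delta_rot": [0, 0, 0], "travel": [0, -0.1, 0], "gripper": -0.1}, {"delta_rot": [0, 0, 0], "travel": [0, -0.12, 0], "gripper": -0.1}]'

```text
clock: 5.95
tool_pos: [0.4756, -0.0007, 0.0332]
eef_rot: [0.773, 0.635, -0.0, -0.0]
contact_force: [0.7, -0.3, 1.1]
opening: 0.451
```

Emit:
play_rows --commands '[{"delta_rot": [0, 0, 0], "travel": [0, -0.02, 0], "gripper": -0.1}, {"delta_rot": [0, 0, 0], "travel": [0, -0.04, 0], "gripper": -0.1}, {"delta_rot": [0, 0, 0], "travel": [0, -0.06, 0], "gripper": -0.1}, {"delta_rot": [0, 0, 0], "travel": [0, -0.08, 0], "gripper": -0.1}, {"delta_rot": [0, 0, 0], "travel": [0, -0.1, 0], "gripper": -0.1}, {"delta_rot": [0, 0, 0], "travel": [0, -0.12, 0], "gripper": -0.1}]'

```text
clock: 6.7
tool_pos: [0.4579, 0.0028, 0.0332]
eef_rot: [0.773, 0.635, -0.0, -0.0]
contact_force: [1.3, -0.3, 0.8]
opening: 0.449
```

```bash
python3 look.py w2
```

```text
[0.4572 0.0029 0.0332] [0.47 0.66 0.17] [0.47111812 0.07344595 0.17944002]
0.96 [289.4, 248.5] ztop 0.0681 boss [0.4656 0.0063 0.0671] (0.4649, 0.0031) 0.012 flange ((0.4648858904838562, 0.0035081685055047274), 0.027992062270641327)
```

Emit:
play_rows --commands '[{"delta_rot": [0, 0, 0], "travel": [0, 0.05, 0], "gripper": -0.1}, {"delta_rot": [0, 0, 0], "travel": [0, 0.05, 0], "gripper": -0.1}, {"delta_rot": [0, 0, 0], "travel": [0, 0.05, -0.3], "gripper": -0.1}, {"delta_rot": [0, 0, 0], "travel": [0, 0.05, -0.55], "gripper": -0.1}, {"delta_rot": [0, 0, 0], "travel": [-0.2, 0.2, -0.55], "gripper": -0.1}, {"delta_rot": [0, 0, 0], "travel": [-0.5, 0.35, -0.55], "gripper": -0.1}, {"delta_rot": [0, 0, 0], "travel": [-0.85, 0.35, -0.55], "gripper": -0.1}, {"delta_rot": [0, 0, 0], "travel": [-0.85, 0.35, -0.55], "gripper": -0.1}, {"delta_rot": [0, 0, 0], "travel": [-0.85, 0.35, -0.55], "gripper": -0.1}]'

```text
clock: 7.92
tool_pos: [0.4846, -0.1318, 0.1156]
eef_rot: [0.773, 0.635, 0.0, -0.001]
contact_force: [-0.3, 0.3, -0.1]
opening: 0.449
```

```bash
python3 look.py w3; python3 -c "
from h import *
print(*cmd([.4863,-.134,.034],tool(-11)))"
```

```text
[ 0.4849 -0.131   0.1156] [ 0.48 -0.06  0.17] [ 0.49792828 -0.06134546  0.2618585 ]
0.75 [284.0, 213.1] ztop 0.0681 boss [ 0.4864 -0.1354  0.0671] (0.4863, -0.1359) 0.012 flange ((0.48628711700439453, -0.13610848784446716), 0.027882102876901627)
0.6 [212.5, 36.7] ztop 0.0684 boss [0.4645 0.0007 0.0672] (0.4645, 0.0025) 0.012 flange ((0.46431684494018555, 0.0026804383378475904), 0.028216544538736343)
[-0.021  0.013  0.544] [-0.0002 -0.0004 -0.0001]
```

B is at (0.4863, -0.136). Descend and drag.

Emit:
play_rows --commands '[{"delta_rot": [0, 0, 0], "travel": [-0.033, 0.015, 0.2], "gripper": -0.1}, {"delta_rot": [0, 0, 0], "travel": [-0.033, 0.015, 0.4], "gripper": -0.1}, {"delta_rot": [0, 0, 0], "travel": [-0.033, 0.015, 0.545], "gripper": -0.1}, {"delta_rot": [0, 0, 0], "travel": [-0.033, 0.015, 0.545], "gripper": -0.1}, {"delta_rot": [0, 0, 0], "travel": [-0.033, 0.015, 0.545], "gripper": -0.1}]'

```text
clock: 8.65
tool_pos: [0.4867, -0.137, 0.0345]
eef_rot: [0.772, 0.635, 0.0, 0.0]
contact_force: [1.5, 0.7, 0.1]
opening: 0.45
```

Emit:
play_rows --commands '[{"delta_rot": [0, 0, 0], "travel": [0, -0.02, 0], "gripper": -0.1}, {"delta_rot": [0, 0, 0], "travel": [0, -0.04, 0], "gripper": -0.1}, {"delta_rot": [0, 0, 0], "travel": [0, -0.06, 0], "gripper": -0.1}, {"delta_rot": [0, 0, 0], "travel": [0, -0.08, 0], "gripper": -0.1}, {"delta_rot": [0, 0, 0], "travel": [0, -0.1, 0], "gripper": -0.1}, {"delta_rot": [0, 0, 0], "travel": [0, -0.12, 0], "gripper": -0.1}, {"delta_rot": [0, 0, 0], "travel": [0, -0.14, 0], "gripper": -0.1}, {"delta_rot": [0, 0, 0], "travel": [0, -0.16, 0], "gripper": -0.1}]'

```text
clock: 9.65
tool_pos: [0.4653, -0.1337, 0.0344]
eef_rot: [0.773, 0.635, 0.002, 0.002]
contact_force: [5.4, -1.3, 1.1]
opening: 0.451
```

Emit:
play_rows --commands '[{"delta_rot": [0, 0, 0], "travel": [0, -0.02, 0], "gripper": -0.1}, {"delta_rot": [0, 0, 0], "travel": [0, -0.04, 0], "gripper": -0.1}, {"delta_rot": [0, 0, 0], "travel": [0, -0.06, 0], "gripper": -0.1}, {"delta_rot": [0, 0, 0], "travel": [0, -0.08, 0], "gripper": -0.1}, {"delta_rot": [0, 0, 0], "travel": [0, -0.1, 0], "gripper": -0.1}, {"delta_rot": [0, 0, 0], "travel": [0, -0.12, 0], "gripper": -0.1}]'

```text
clock: 10.4
tool_pos: [0.4479, -0.1302, 0.0344]
eef_rot: [0.773, 0.635, 0.002, 0.002]
contact_force: [5.3, -1.7, 1.6]
opening: 0.446
```

Emit:
play_rows --commands '[{"delta_rot": [0, 0, 0], "travel": [0, -0.02, 0], "gripper": -0.1}, {"delta_rot": [0, 0, 0], "travel": [0, -0.04, 0], "gripper": -0.1}, {"delta_rot": [0, 0, 0], "travel": [0, -0.06, 0], "gripper": -0.1}, {"delta_rot": [0, 0, 0], "travel": [0, -0.08, 0], "gripper": -0.1}, {"delta_rot": [0, 0, 0], "travel": [0, -0.1, 0], "gripper": -0.1}, {"delta_rot": [0, 0, 0], "travel": [0, -0.12, 0], "gripper": -0.1}]'

```text
clock: 11.15
tool_pos: [0.4292, -0.1268, 0.0358]
eef_rot: [0.773, 0.635, -0.001, -0.002]
contact_force: [3.7, 0.3, -2.1]
opening: 0.454
```

```bash
python3 look.py w4
```

```text
[ 0.4288 -0.1267  0.0359] [ 3.81 -0.46 -1.98] [ 0.44312577 -0.05632657  0.18212955]
0.78 [297.2, 18.0] ztop 0.0317 boss [ 0.4609 -0.0145  0.0292] (0.4619, -0.0111) 0.0234 flange None
0.58 [292.0, 244.4] ztop 0.0681 boss [ 0.4368 -0.1239  0.0672] (0.4366, -0.1259) 0.012 flange ((0.4363529086112976, -0.1263716071844101), 0.02802097052335739)
```

Emit:
play_rows --commands '[{"delta_rot": [0, 0, 0], "travel": [0, 0.052, 0], "gripper": -0.1}, {"delta_rot": [0, 0, 0], "travel": [0, 0.052, 0], "gripper": -0.1}, {"delta_rot": [0, 0, 0], "travel": [0, 0.052, 0], "gripper": -0.1}]'

```text
clock: 11.62
tool_pos: [0.4365, -0.1282, 0.0359]
eef_rot: [0.773, 0.635, -0.002, -0.002]
contact_force: [0.9, 0.1, 0.3]
opening: 0.453
```

```bash
python3 look.py w5; python3 -c "
from h import *
print(r.get_state()['eef_rot'].round(4), *cmd([.4365,-.126,.034],tool(-11)))"
```

```text
[ 0.4365 -0.1282  0.0359] [-0.48  1.13 -0.16] [ 0.45050424 -0.05780904  0.18213322]
0.82 [282.4, 17.2] ztop 0.0317 boss [ 0.4608 -0.0145  0.0292] (0.4611, -0.0108) 0.0235 flange None
0.61 [280.8, 245.2] ztop 0.0681 boss [ 0.4367 -0.1238  0.0674] (0.438, -0.1188) 0.0171 flange ((0.43612486124038696, -0.12635713815689087), 0.027926204726099968)
[ 0.7726  0.6349 -0.0016 -0.0023] [ 0.015 -0.004  0.013] [-0.0018 -0.0001 -0.001 ]
```

View pics/w5.png

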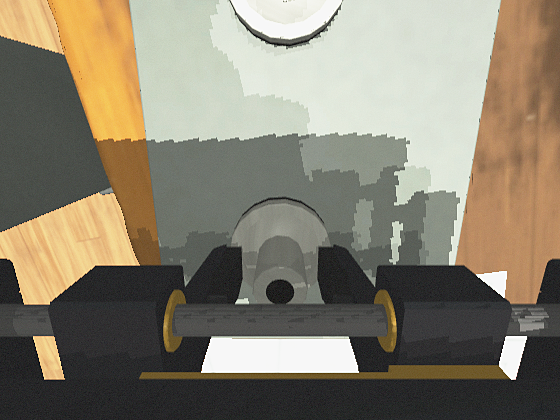

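Emit:
play_rows --commands '[{"delta_rot": [-0.0018, 0, 0], "travel": [0.015, 0, 0], "gripper": -0.1}, {"delta_rot": [-0.0018, 0, 0], "travel": [0.015, 0, 0], "gripper": -1}, {"delta_rot": [-0.0018, 0, 0], "travel": [0.015, 0, 0], "gripper": -1}, {"delta_rot": [-0.0018, 0, 0], "travel": [0.015, 0, 0], "gripper": -1}, {"delta_rot": [-0.0018, 0, 0], "travel": [0.015, 0, 0], "gripper": -1}, {"delta_rot": [-0.0018, 0, 0], "travel": [0.015, 0, 0], "gripper": -1}]' --force 35

```text
clock: 12.48
tool_pos: [0.4373, -0.126, 0.0359]
eef_rot: [0.773, 0.635, 0.0, 0.0]
contact_force: [-0.3, 0.7, 1.0]
opening: 0.262
```

Emit:
play_rows --commands '[{"delta_rot": [0, 0, 0], "travel": [0, 0, -0.05], "gripper": -1}, {"delta_rot": [0, 0, 0], "travel": [0, 0, -0.2], "gripper": -1}, {"delta_rot": [0, 0, 0], "travel": [0, 0, -0.45], "gripper": -1}, {"delta_rot": [0, 0, 0], "travel": [0, 0, -0.7], "gripper": -1}, {"delta_rot": [0, 0, 0], "travel": [0, 0, -0.7], "gripper": -1}, {"delta_rot": [0, 0, 0], "travel": [0, 0, -0.7], "gripper": -1}]'

```text
clock: 13.22
tool_pos: [0.4368, -0.126, 0.1401]
eef_rot: [0.773, 0.635, 0.0, -0.0]
contact_force: [-0.5, -0.6, -8.7]
opening: 0.262
```

```bash
python3 look.py w6; python3 - <<'E'
from h import *
n=R.from_euler("z",15,degrees=True).as_matrix()@np.array([-np.sin(np.radians(15)),0,np.cos(np.radians(15))])
M=tool(15,np.degrees(1)*0+R.from_euler("z",15,degrees=True).apply([0,-15,0]))
print("n",n,"tool z",M[:,2],"y",M[:,1])
st=r.get_state(); p0=st["tool_pos"]; M0=rot(st["eef_rot"])
# TCP above ramp middle: foot underside->tip offset .0225 along normal; hover 40 mm
C=np.array([.536,-.393,.0515]); T=C+n*(.0225+.05); print("T",T)
a,b=p0,M0
rv=R.from_matrix(M0.T@M).as_rotvec()
for i in (1,2,3):
    p=p0+(T-p0)*i/3; m=M0@R.from_rotvec(rv*i/3).as_matrix(); print(*cmd(p,m,a,b)); a,b=p,m
E
```

```text
[ 0.4365 -0.126   0.1397] [ 0.31  0.38 -8.06] [ 0.45005246 -0.05546644  0.286357  ]
0.89 [281.0, 242.2] ztop 0.1722 boss [ 0.4365 -0.123   0.1712] (0.436, -0.1257) 0.0117 flange ((0.43720489740371704, -0.11995227634906769), 0.02663302980363369)
0.68 [281.6, 35.6] ztop 0.0684 boss [0.4642 0.0023 0.0672] (0.4646, 0.0026) 0.012 flange ((0.46439626812934875, 0.002700397279113531), 0.0278526209294796)
n [-0.25       -0.0669873   0.96592583] tool z [ 0.25        0.0669873  -0.96592583] y [0.9330127  0.25       0.25881905]
T [ 0.517875   -0.39785658  0.12152962]
[-0.558  0.295  0.039] [-0.0275  0.0062 -0.0482]
[-0.597  0.203  0.049] [-0.0275  0.0062 -0.0482]
[-0.621  0.107  0.051] [-0.0275  0.0062 -0.0482]
```

Emit:
play_rows --commands '[{"delta_rot": [-0.014, 0.003, -0.024], "travel": [-0.28, 0.15, 0], "gripper": -1}, {"delta_rot": [-0.0275, 0.0062, -0.048], "travel": [-0.56, 0.295, 0], "gripper": -1}, {"delta_rot": [-0.0275, 0.0062, -0.048], "travel": [-0.56, 0.295, 0], "gripper": -1}]'

```text
clock: 13.7
tool_pos: [0.4631, -0.2231, 0.1394]
eef_rot: [0.725, 0.687, 0.034, 0.028]
contact_force: [-0.5, 1.3, -7.9]
opening: 0.266
```

Emit:
play_rows --commands '[{"delta_rot": [-0.014, 0.003, -0.024], "travel": [-0.3, 0.1, 0.025], "gripper": -1}, {"delta_rot": [-0.0275, 0.0062, -0.048], "travel": [-0.6, 0.2, 0.049], "gripper": -1}, {"delta_rot": [-0.0275, 0.0062, -0.048], "travel": [-0.6, 0.2, 0.049], "gripper": -1}]'

```text
clock: 14.08
tool_pos: [0.4886, -0.3145, 0.1328]
eef_rot: [0.669, 0.738, 0.068, 0.054]
contact_force: [-0.9, -0.8, -7.6]
opening: 0.264
```

```bash
cat > aim.py <<'E'
from h import *
import sys
Z=R.from_euler("z",15,degrees=True)
n=Z.apply([-np.sin(np.radians(15)),0,np.cos(np.radians(15))]); M=tool(15,Z.apply([0,-15,0]))
C=np.array([.536,-.393,.0515]); T=C+n*(.0235+float(sys.argv[1]))
st=r.get_state(); print(st["tool_pos"],st["contact_force"].round(2),st["q"].round(2),T.round(4)); print(*cmd(T,M))
d=M.T@(st["tool_pos"]-C); print("ramp frame tip x,y,h:",d[1].round(4),d[0].round(4),(-d[2]-.0235).round(4))
E
python3 aim.py .05
```

```text
[ 0.48860417 -0.31454271  0.13279332] [-0.85 -0.79 -7.55] [ 0.72  0.75 -0.27  1.92  0.21  0.36  0.44] [ 0.5176 -0.3979  0.1225]
[-0.573  0.125  0.085] [-0.0275  0.0078 -0.0515]
ramp frame tip x,y,h: -0.0036 0.0881 0.0616
```

Emit:
play_rows --commands '[{"delta_rot": [-0.014, 0.004, -0.026], "travel": [-0.3, 0.06, 0.04], "gripper": -1}, {"delta_rot": [-0.0275, 0.0078, -0.0515], "travel": [-0.57, 0.125, 0.085], "gripper": -1}, {"delta_rot": [-0.0275, 0.0078, -0.0515], "travel": [-0.57, 0.125, 0.085], "gripper": -1}, {"delta_rot": [-0.0275, 0.0078, -0.0515], "travel": [-0.57, 0.125, 0.085], "gripper": -1}, {"delta_rot": [-0.0275, 0.0078, -0.0515], "travel": [-0.57, 0.125, 0.085], "gripper": -1}]'

```text
clock: 14.7
tool_pos: [0.5208, -0.3884, 0.124]
eef_rot: [0.599, 0.79, 0.106, 0.078]
contact_force: [0.2, -0.5, -7.8]
opening: 0.263
```

```bash
python3 aim.py .004; python3 - <<'E'
from h import *
s=viewer.snapshot("scene"); cv2.imwrite("pics/s2.png",cv2.resize(s["color"][130:370,120:500,::-1],None,fx=2,fy=2))
s=viewer.snapshot("wrist"); W=cloud(s).reshape(-1,3); W=W[~np.isnan(W[:,0])]
k=(abs(W[:,0]-.536)<.11)&(abs(W[:,1]+.393)<.1)&(W[:,2]>.02)
Z=R.from_euler("z",15,degrees=True); n=Z.apply([-np.sin(np.radians(15)),0,np.cos(np.radians(15))])
d=(W-np.array([.536,-.393,.0515]))@n; g=k&(abs(d)<.006); print(g.sum(),np.percentile(d[g],[5,50,95]).round(4))
rc=cv2.minAreaRect(W[g][:,:2].astype(np.float32)); print(rc)
for q in viewer.pinpoint("wrist","ramp_face"): print(q)
E
```

```text
[ 0.52079915 -0.38841445  0.12398593] [ 0.24 -0.48 -7.78] [ 0.93  0.86 -0.44  1.73  0.27  0.46  0.69] [ 0.5291 -0.3948  0.0781]
[-0.057 -0.039  0.306] [ 0.0005 -0.0021  0.0035]
ramp frame tip x,y,h: 0.0057 0.0084 0.05
17077 [0.0001 0.0013 0.0024]
((0.533804714679718, -0.3825961649417877), (0.1449156403541565, 0.09859320521354675), 15.071794509887695)
```

View pics/s2.png

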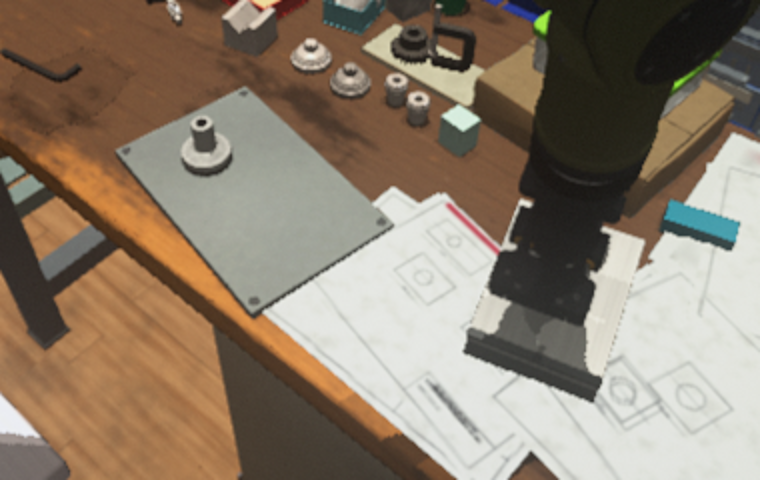

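Emit:
play_rows --commands '[{"delta_rot": [0, -0.002, 0.0035], "travel": [-0.057, -0.039, 0.06], "gripper": -1}, {"delta_rot": [0, -0.002, 0.0035], "travel": [-0.057, -0.039, 0.12], "gripper": -1}, {"delta_rot": [0, -0.002, 0.0035], "travel": [-0.057, -0.039, 0.18], "gripper": -1}, {"delta_rot": [0, -0.002, 0.0035], "travel": [-0.057, -0.039, 0.24], "gripper": -1}, {"delta_rot": [0, -0.002, 0.0035], "travel": [-0.057, -0.039, 0.29], "gripper": -1}, {"delta_rot": [0, -0.002, 0.0035], "travel": [-0.057, -0.039, 0.29], "gripper": -1}, {"delta_rot": [0, -0.002, 0.0035], "travel": [-0.057, -0.039, 0.29], "gripper": -1}]'

```text
clock: 15.72
tool_pos: [0.529, -0.3977, 0.0814]
eef_rot: [0.604, 0.786, 0.104, 0.082]
contact_force: [0.1, 0.3, -7.4]
opening: 0.264
```

```bash
python3 aim.py .0013
```

```text
[ 0.52902389 -0.39772812  0.08144886] [ 0.09  0.31 -7.38] [ 0.9   0.93 -0.41  1.72  0.29  0.39  0.67] [ 0.5298 -0.3947  0.0755]
[ 0.019 -0.001  0.041] [ 0.0011  0.001  -0.0006]
ramp frame tip x,y,h: 0.0001 -0.0028 0.0075
```

Lower in 1 mm steps, checking force.

Emit:
play_rows --commands '[{"delta_rot": [0, 0, 0], "travel": [0.01, 0, 0.01], "gripper": -1}, {"delta_rot": [0, 0, 0], "travel": [0.01, 0, 0.02], "gripper": -1}, {"delta_rot": [0, 0, 0], "travel": [0.01, 0, 0.03], "gripper": -1}, {"delta_rot": [0, 0, 0], "travel": [0.01, 0, 0.03], "gripper": -1}]'

```text
clock: 16.23
tool_pos: [0.5296, -0.3958, 0.0768]
eef_rot: [0.604, 0.786, 0.104, 0.081]
contact_force: [-0.1, 0.3, -7.1]
opening: 0.264
```

Emit:
play_rows --commands '[{"delta_rot": [0, 0, 0], "travel": [0, 0, 0.006], "gripper": -1}, {"delta_rot": [0, 0, 0], "travel": [0, 0, 0.012], "gripper": -1}, {"delta_rot": [0, 0, 0], "travel": [0, 0, 0.012], "gripper": -1}]'

```text
clock: 16.6
tool_pos: [0.5301, -0.396, 0.0755]
eef_rot: [0.604, 0.786, 0.104, 0.082]
contact_force: [-2.3, -0.4, -3.1]
opening: 0.264
```

```bash
python3 aim.py 0
```

```text
[ 0.5301154  -0.39597193  0.07549277] [-2.28 -0.4  -3.08] [ 0.9   0.93 -0.4   1.72  0.29  0.38  0.67] [ 0.5301 -0.3946  0.0742]
[0.009 0.    0.009] [ 0.001   0.0011 -0.0006]
ramp frame tip x,y,h: -0.0 -0.0013 0.0013
```

Emit:
play_rows --commands '[{"delta_rot": [0, 0, 0], "travel": [0, 0, 0.006], "gripper": -1}, {"delta_rot": [0, 0, 0], "travel": [0, 0, 0.006], "gripper": -1}]' --force 10

```text
clock: 16.85
tool_pos: [0.5301, -0.396, 0.0755]
eef_rot: [0.604, 0.786, 0.104, 0.082]
contact_force: [-5.3, 0.8, 3.5]
opening: 0.266
```

Emit:
play_rows --commands '[{"delta_rot": [0, 0, 0], "travel": [0, 0, 0], "gripper": -0.4}, {"delta_rot": [0, 0, 0], "travel": [0, 0, 0], "gripper": -0.35}, {"delta_rot": [0, 0, 0], "travel": [0, 0, 0], "gripper": -0.2}, {"delta_rot": [0, 0, 0], "travel": [0, 0, 0], "gripper": -0.1}, {"delta_rot": [0, 0, 0], "travel": [0, 0, 0], "gripper": 0}, {"delta_rot": [0, 0, 0], "travel": [0, 0, 0], "gripper": 0}]'

```text
clock: 17.6
tool_pos: [0.5304, -0.3957, 0.0743]
eef_rot: [0.604, 0.786, 0.104, 0.081]
contact_force: [0.0, 0.2, 0.0]
opening: 0.503
```

```bash
python3 aim.py 0; python3 look.py w7
```

```text
[ 0.53037488 -0.39567702  0.07427682] [0.03 0.24 0.01] [ 0.89  0.94 -0.4   1.72  0.29  0.38  0.67] [ 0.5301 -0.3946  0.0742]
[0.008 0.    0.001] [ 0.001   0.0009 -0.0006]
ramp frame tip x,y,h: -0.0 -0.0011 0.0001
[ 0.5303 -0.3957  0.0743] [0.15 0.63 0.89] [ 0.47372378 -0.33558211  0.21524182]
0.65 [279.7, 249.8] ztop 0.1077 boss [ 0.5219 -0.3941  0.106 ] (0.5216, -0.3966) 0.0115 flange ((0.5317386984825134, -0.3947935402393341), 0.027597203850746155)
```

View pics/w7.png

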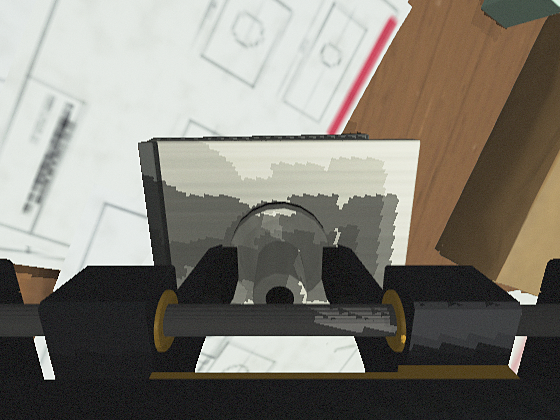

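Emit:
play_rows --commands '[{"delta_rot": [0, 0, 0], "travel": [0, 0, -0.1], "gripper": 0}, {"delta_rot": [0, 0, 0], "travel": [0, 0, -0.3], "gripper": 0}, {"delta_rot": [0, 0, 0], "travel": [0, 0, -0.6], "gripper": 0}, {"delta_rot": [0, 0, 0], "travel": [0, 0, -0.95], "gripper": 0}, {"delta_rot": [0, 0, 0], "travel": [0, 0, -0.95], "gripper": 0}, {"delta_rot": [0, 0, 0], "travel": [0, 0, -0.95], "gripper": 0}, {"delta_rot": [0, 0, 0], "travel": [0, 0, -0.95], "gripper": 0}, {"delta_rot": [0, 0, 0], "travel": [0, 0, -0.95], "gripper": 0}]'

```text
clock: 18.7
tool_pos: [0.4939, -0.4043, 0.2106]
eef_rot: [0.604, 0.786, 0.104, 0.08]
contact_force: [0.1, 0.1, 0.0]
opening: 0.499
```

```bash
python3 look.py w8; python3 - <<'E'
from h import *
n=R.from_euler("z",15,degrees=True); 
s=viewer.snapshot("side"); cv2.imwrite("pics/s3.png",cv2.resize(s["color"][130:370,120:500,::-1],None,fx=2,fy=2))
W=cloud(viewer.snapshot("wrist")).reshape(-1,3); W=W[~np.isnan(W[:,0])]
F=n.as_matrix()@R.from_euler("y",-15,degrees=True).as_matrix()
L=(W-np.array([.536,-.393,.0528]))@F; k=(np.hypot(L[:,0],L[:,1])<.04)
t=L[k&(L[:,2]>.048)&(L[:,2]<.06)]; f=L[k&(abs(L[:,2]-.015)<.002)]
print("ramp frame boss top",t.mean(0).round(4),"flange",cv2.minEnclosingCircle(f[:,:2].astype(np.float32)))
E
```

```text
[ 0.494  -0.4044  0.2108] [-0.95  0.16 -0.08] [ 0.43747719 -0.34445531  0.35178089]
0.78 [281.2, 193.1] ztop 0.1077 boss [ 0.5226 -0.3976  0.1061] (0.5217, -0.3981) 0.0116 flange ((0.5321763157844543, -0.39559441804885864), 0.027891382575035095)
ramp frame boss top [-0.0015 -0.0005  0.0547] flange ((-0.0014278172748163342, -0.0015095806447789073), 0.027833227068185806)
```

View pics/s3.png

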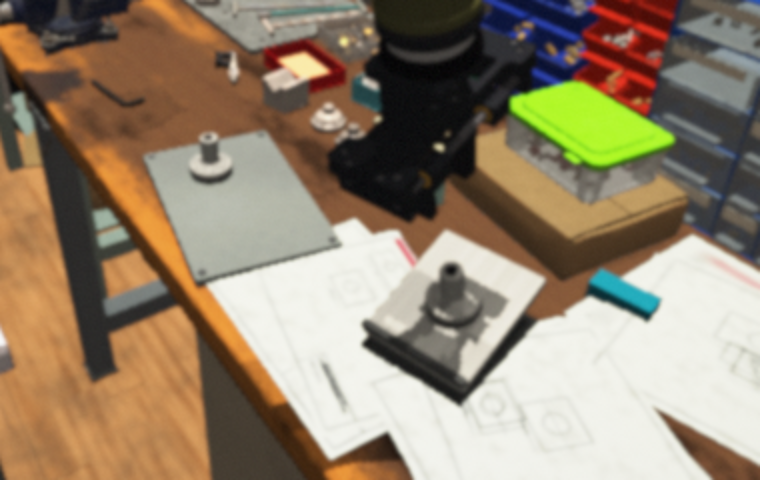

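The picture shows the gripping foot at (452,295), standing flat in the middle of the ramp. The slippery foot is upright on the plate at (210,160), and the gripper is clear of both.

```bash
python3 -c "
from plant import r
print(r.finish_job())"
```

```text
the job is handed in; nothing more can be done
None
```

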